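# Test the bench's earth-leakage switch with the solvent safely closed

### The job

Make the bench safe for sanding: first close the open solvent flask by setting its rubber stopper fully home in the neck and letting go, since the switch can spark. Then press the square test button on the earth-leakage switch of the sloping switch unit so that its lever drops, and lift that lever back up until it latches and stays up by itself. Leave the other two switches on, keep the flask upright, and do not shift the tin, the stick jar, the spanner or the sanding block.

Things in the scene. Friction and masses are not known exactly. Their poses are not given: they have to be found in the camera images.
- unit: grey fixed switch unit, 250 mm wide (y), x -70 to +100 mm, holding three white modules side by side (72 mm pitch in y, any order); origin at bench level under the middle module's face centre; front is -x. Cheeks end 2 mm above the module faces; back plate 97 mm tall at x +90; posts 185 mm tall at x +85, y +-128 mm
- light_bar (a point): middle of the level aluminium light bar over the unit, 20 mm thick, 262 mm long along the unit's y, held by thin arms from the two posts; it is straight above the modules' face centres, 203 mm above the bench, so the gripper must come in tilted under it from the front
- rcd: earth-leakage switch module (square push button beside a 20 mm wide black toggle); origin at bench level under its face centre, axes parallel to the unit's. Face frame: u up the slope (cos38,0,sin38), w = y, n out of the face (-sin38,0,cos38) in module axes; face 110 (u) x 70 mm (w), its centre 65 mm above the origin.
- rcd_test_top (a point): centre of the top of the square black test button, 14 x 14 mm, at u -20, w -20 mm, standing 8 mm proud of the face (n +8); it moves along -n
- rcd_test (a joint): test button travel in m: 0 out, 0.006 fully pressed (about 3.5 N); the lever is released after about 3 to 4 mm. It also dips while the lever is lifted past the latch
- rcd_lever_tip (a point): middle of the tip of the switch's lever, a black bar 20 mm wide (w), 9 mm thick, 34 mm from pivot to tip; pivot axis along w at u +8, w +16 mm, n -4 mm. Up the tip is at u +27, n +24 mm, dropped at u -11, n +24 mm
- rcd_lever (a joint): lever angle in rad: 0 latched up (leaning 0.6 rad up the slope from n), 1.2 dropped (leaning 0.6 rad down the slope). A spring pulls it down; to latch it must be pushed a little past 0, to about -0.1 (stop at -0.18); it then settles back to 0. Lifting takes about 3 to 6 N
- breaker: neighbour module with one 44 mm wide black toggle in the middle (w 0) and no button; same body and face frame as the earth-leakage switch
- breaker_lever (a joint): its toggle: 0 on (up the slope), 1.2 off; must stay on
- isolator: neighbour module with a 20 mm wide black toggle (w +16 mm) and a fixed round white pilot lens, 24 mm wide, 9 mm high, at u -20, w -20 mm; same body and face frame
- isolator_lever (a joint): its toggle: 0 on (up the slope), 1.2 off; must stay on
- flask: brown glass solvent flask, loose, round body 86 mm in diameter up to 66 mm, shoulder to 100 mm, then a straight open neck, 39 mm outside, 33 mm inside, up to the rim at 135 mm; origin at the centre of its underside, z up
- flask_rim (a point): centre of the flask's mouth, level with the rim, 135 mm above its underside; the neck is open 33 mm deep
- stopper: black rubber stopper, standing on its narrow end: a taper 22 mm wide at the foot and 30 mm at 20 mm height, below a head 44 mm in diameter from 20 to 42 mm height; origin at the centre of its foot, z up. Home: the head rests on the rim, foot 20 mm below it
- filler_tin: bystander: upright steel tin, 72 mm in diameter, 75 mm tall; origin under its centre
- stick_jar: bystander: glass jar 66 mm in diameter, 85 mm tall, with wooden stir sticks up to 130 mm; origin under its centre
- spanner: bystander: steel spanner lying flat, 160 mm long along its x, about 10 mm thick; origin under its middle
- sanding_block: bystander: cork sanding block, 110 x 67 x 34 mm, lying in front of the unit's left side; origin under its centre
There are look-alikes about, which are no part of the job. Of the things that look like the flask, take the one that is farthest to the robot's left at the start. What is meant by the stopper is not blue, and is the smaller of those in its own colour.

How it is judged:
On the way, in this order (a step that is already met when the one before it is completed fails the run):
1. the stopper sits fully home in the upright flask's neck and is let go (z of stopper in the frame of flask_rim below -0.017 m and horizontal distance between stopper and flask_rim below 0.005 m and angle between stopper's own z axis and vertical below 0.1 rad and angle between flask's own z axis and vertical below 0.06 rad and contact force between the fingers and stopper below 0.1 N), for 0.2 s.
2. the test button is pressed in (value of joint rcd_test above 0.002 m).
3. the earth-leakage switch's lever has dropped (value of joint rcd_lever above 1 rad), for 0.1 s.
4. the lever is lifted back and latched, the button out (value of joint rcd_lever below 0.12 rad and value of joint rcd_test below 0.0015 m), for 0.2 s.
At the end, for the whole second after the job is handed in: Stopper at rest in the upright flask (0.06 rad): foot 17 mm or more under the rim, within 5 mm of its axis, 0.1 rad of upright. Leakage switch lever up (under 0.12 rad), button out (under 1.5 mm); other toggles on (under 0.2 rad); bystanders within 20 mm of their starts (all of step 4 and z of stopper in the frame of flask_rim below -0.017 m and horizontal distance between stopper and flask_rim below 0.005 m and angle between stopper's own z axis and vertical below 0.1 rad and angle between flask's own z axis and vertical below 0.06 rad and value of joint each of breaker_lever, isolator_lever below 0.2 rad and linear speed of each of stopper, flask below 0.02 m/s and distance of each of filler_tin, stick_jar, spanner, sanding_block from where it was at the start of the episode below 0.02 m); the robot touches nothing.
It fails at once if another switch is moved off (value of joint any of breaker_lever, isolator_lever above 0.3 rad).
It fails at once if the flask is tipped (angle between flask's own z axis and vertical above 0.35 rad).
It fails at once if a bystander is shifted (distance of any of filler_tin, stick_jar, spanner, sanding_block from where it was at the start of the episode above 0.025 m).
It also fails if it takes over 66 s, if anything falls off the work surface, if the arm or the gripper's body presses on something with over 40 N, if the wrist force passes 120 N, or if a joint passes its speed limit or range.

### The arm

A 6-joint arm with a two-finger parallel gripper is mounted at the origin on the work surface. World frame = base frame: x ahead of the robot, y to its left, z up, the work surface at z = 0. Lengths are in m, angles in rad, forces in N, time in s.
With the tool pointing down it reaches from about 0.35 to 0.85 m from the base axis. Payload 8.1 kg.
Tool frame: the origin (TCP) lies at the very end of the fingers, on their centre line; the grasp point (between the pads) lies 19 mm behind it; z points along the fingers, y is the line along which they close (so a half turn about z gives the same grasp; the last joint's range is limited). The gripper opens to 93 mm and grips with 3 to 60 N. Pads are 15 mm wide; open, the fingers measure 128 mm over their backs; the gripper's body (75 mm by 188 mm) begins 65 mm behind the grasp point.
Start: joints at [-1.397, 0.13, 1.488, -0, 1.523, -0.085], TCP at [0.154, -0.58, 0.219] pointing down, gripper open.
Joint ranges: [-2.96, 2.96], [-0.89, 2.26], [0.02, 2.5], [-1.34, 4.48], [0, 2.73], [-2.66, 2.66]. Speed limits (rad/s): [2.39, 2.39, 2.79, 3.14, 3.14, 3.14].

### API

Orientations are given as a rotation vector (axis times angle).
In Python, from plant import read_state, eyes, workorder gives the robot as it stands. The module is installed in compiled form; this text tells all that it offers.
- The arm moves only by the tool play_rows, never from a script. Its argument "targets" is one flat list of numbers, 4 for each row, row after row: the shift along the tool's x, y, z in cm, then the turn about the tool's z in degrees. In form: [dx, dy, dz, roll, dx, dy, dz, roll, ...]. A call has 1 to 8 rows; each row is the pose to reach, as a shift and turn from the pose commanded when the call began, along the tool's axes at that moment; what a row does not reach only later rows make up. A row lasts 1/12 s, in which the tool goes at most 41.7 mm and 7.16 degrees, less where a joint would pass 70% of its speed; a pose out of reach is approached as far as the arm can. A call with a gripper value outside its range is refused whole. "grip" is the finger opening in cm, from 0 to 9.3, set as the call begins (left out, the last holds). The fingers move at their own pace and stop on an object; "grip_force" is the grip in N (left out, the last holds). Time passes only in rows, so rows that repeat a pose let the fingers close. It gives the time, the measured TCP pose, the force, the opening and the grip force at its end, in the units of the state.
- read_state(): the state, without advancing time (a new reading comes with each control period).
- eyes.read_camera(name): name is "side" or "top"; returns a dict with "image" (384x512x3 uint8, red, green, blue), "vfov" (degrees; the focal length in pixels is half the picture's height over the tangent of half this angle, whatever the lens; pixels are square), "cx", "cy" (the principal point, pixels), "cam_to_world" (4x4, takes a point from camera to world coordinates). Camera axes: x right, y up, looking along -z (the intrinsics and any distortion apply to the point x, -y, -z); pixel columns grow to the right and rows downward; lengths in m; the calibration is good to about 2 mm. A picture is of the moment at which its call begins. There is no depth.
- workorder.close_job(): hands the job in; it is judged then, once.
The state is a dict: "t": time; "q": joint angles; "dq": joint speeds; "joint_torque": joint torques, N m; "tool_pos": TCP position; "orientation": TCP orientation; "force": force on the tool from outside, world axes, zero at the start; "wrist_torque": the same for the moment, N m; "opening": finger opening in m; "gripper_force": force on a finger pad.
Only numpy, scipy, OpenCV 4.12 (cv2) and the standard library are available. Lean on these libraries where they do the work, as an engineer would, in place of code of your own. Each camera call takes 0.05 s, during which the arm holds its last target. There are 200 camera calls.

## Working session

There is one attempt and no reset: what is moved stays moved. The work goes in short steps, Python scripts to look and compute and a tool call to move; the robot and the scene stay as the last step left them, time stands still between calls to the robot, and variables do not carry over. Pictures are saved under pics/ and viewed, at most 10 in all, crops included, and the job is handed in when it is done.

Besides the shell and the picture viewer there is one more tool, called in YAML: its name, and indented under it one key for each argument. play_rows: Moves the arm, as the interface text tells. Its arguments: {"type":"object","properties":{"targets":{"type":"array"},"grip":{"type":"number"},"grip_force":{"type":"number"}},"required":["targets"]}

```bash
mkdir -p pics
cat > h.py <<'E'
import numpy as np, cv2, pickle
from scipy.spatial.transform import Rotation as R
from plant import read_state, eyes, workorder
def cam(name,save=None):
    c=eyes.read_camera(name)
    if save:
        cv2.imwrite(f'pics/{save}.png',c['image'][:,:,::-1]); pickle.dump(c,open(f'pics/{save}.pkl','wb'))
    return c
def load(s): return pickle.load(open(f'pics/{s}.pkl','rb'))
def f(c): return c['image'].shape[0]/2/np.tan(np.radians(c['vfov'])/2)
def ray(c,u,v):
    d=np.array([(u-c['cx'])/f(c),-(v-c['cy'])/f(c),-1.]); T=c['cam_to_world']
    return T[:3,3],T[:3,:3]@d
def onz(c,u,v,z):
    o,d=ray(c,u,v); return o+d*(z-o[2])/d[2]
def proj(c,p):
    T=c['cam_to_world']; q=T[:3,:3].T@(np.array(p)-T[:3,3])
    return c['cx']+f(c)*q[0]/-q[2], c['cy']-f(c)*q[1]/-q[2]
def tri(c1,p1,c2,p2):
    o1,d1=ray(c1,*p1);o2,d2=ray(c2,*p2)
    s=np.linalg.lstsq(np.c_[d1,-d2],o2-o1,rcond=None)[0]
    a=o1+d1*s[0];b=o2+d2*s[1]; return (a+b)/2,np.linalg.norm(a-b)
def delta(pos):
    "shift in tool axes, cm, from measured pose"
    s=read_state(); return 100*R.from_rotvec(s['orientation']).inv().apply(np.array(pos)-s['tool_pos'])
E
python3 - <<'E'
from h import *
a=cam('side','s0');b=cam('top','t0')
for c in(a,b):print({k:c[k] for k in c if k!='image'})
print(read_state())
im=np.hstack([a['image'],b['image']])[:,:,::-1]
E
```

```text
{'vfov': 57.41092612345936, 'cx': 256.5724329740895, 'cy': 192.42432747997574, 'cam_to_world': array([[-0.9289689 ,  0.19505697, -0.31459427,  0.35199425],
       [-0.36984158, -0.45398669,  0.81062525,  0.74380936],
       [ 0.0152965 ,  0.86939569,  0.49387969,  0.5884944 ],
       [ 0.        ,  0.        ,  0.        ,  1.        ]])}
{'vfov': 47.938576031111005, 'cx': 257.2451535184322, 'cy': 195.72304886153242, 'cam_to_world': array([[-0.01629887,  0.98914631, -0.14602714,  0.38190735],
       [-0.99982354, -0.01748768, -0.00686097,  0.02178958],
       [-0.00934018,  0.14588955,  0.98925679,  1.55381208],
       [ 0.        ,  0.        ,  0.        ,  1.        ]])}
{'t': 0.1, 'q': array([-1.39734688e+00,  1.31081302e-01,  1.48916841e+00, -2.07441229e-05,
        1.52299623e+00, -8.54356139e-02]), 'dq': array([-0.00028635, -0.0014651 , -0.00160158, -0.0009622 ,  0.00020789,
       -0.00195909]), 'joint_torque': array([ 5.32853464e-04, -5.61340213e+01, -4.93095911e+01,  7.70772435e-02,
        2.90723308e-02, -4.09597305e-05]), 'tool_pos': array([ 0.15350637, -0.57950091,  0.21769602]), 'orientation': array([-3.11367294e+00, -4.05309528e-01,  1.46685393e-04]), 'force': array([-0.10092784, -0.04731233,  0.66678865]), 'wrist_torque': array([-0.03105174,  0.024727  ,  0.00219779]), 'gripper_force': 0.0, 'opening': 0.09268206385645664}
```

View pics/s0.png

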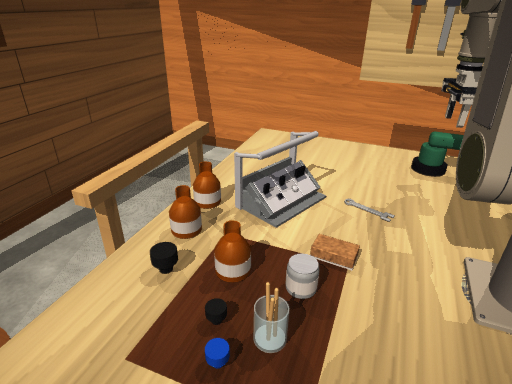

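View pics/t0.png

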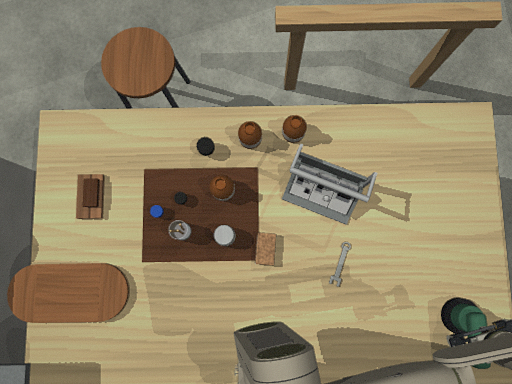

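The side view shows flasks at (233,255), (185,215) and (206,188), and stoppers at black (216,311), black (164,258) and blue (217,353). In the top view the flasks are at (221,187), (250,133) and (294,128), and the stoppers at black (181,198), black (206,146) and blue (157,211). Robot-left is image-left in the top view, so I take the flask at top (221,187) and the smaller black stopper at top (181,198). Next I check that choice in close crops.

Run:
```python
from h import *
def crop(s,x,y,w,h,k): return cv2.resize(load(s)['image'][y:y+h,x:x+w,::-1],None,fx=k,fy=k,interpolation=cv2.INTER_CUBIC)
a=crop('s0',140,180,130,150,4); b=crop('t0',140,120,140,150,2); 
o=np.zeros((600,800,3),np.uint8); o[:600,:520]=a; o[:300,520:800]=b; cv2.imwrite('pics/c1.png',o)
a=crop('s0',230,125,100,100,6)[:600,:600]; 
b=crop('t0',275,140,105,85,4)
o=np.zeros((600,800,3),np.uint8); o[:,:400]=cv2.resize(load('s0')['image'][125:230,230:330,::-1],(400,420),interpolation=cv2.INTER_CUBIC)[:420].__class__((600,400,3),np.uint8)*0 if 0 else 0
o[:420,:400]=cv2.resize(load('s0')['image'][125:230,230:330,::-1],(400,420),interpolation=cv2.INTER_CUBIC)
o[:340,400:800]=cv2.resize(load('t0')['image'][140:225,280:380,::-1],(400,340),interpolation=cv2.INTER_CUBIC)
cv2.imwrite('pics/c2.png',o)
```

```text
(no output)
```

View pics/c1.png

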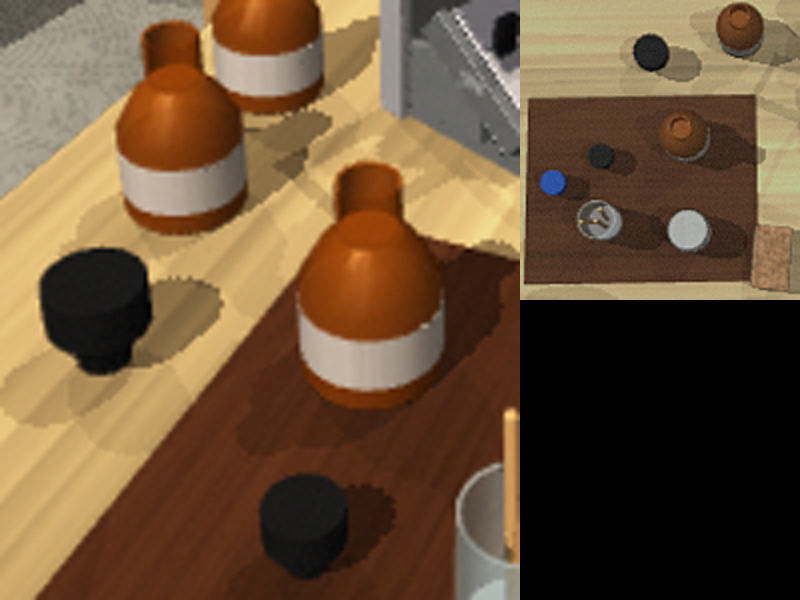

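View pics/c2.png

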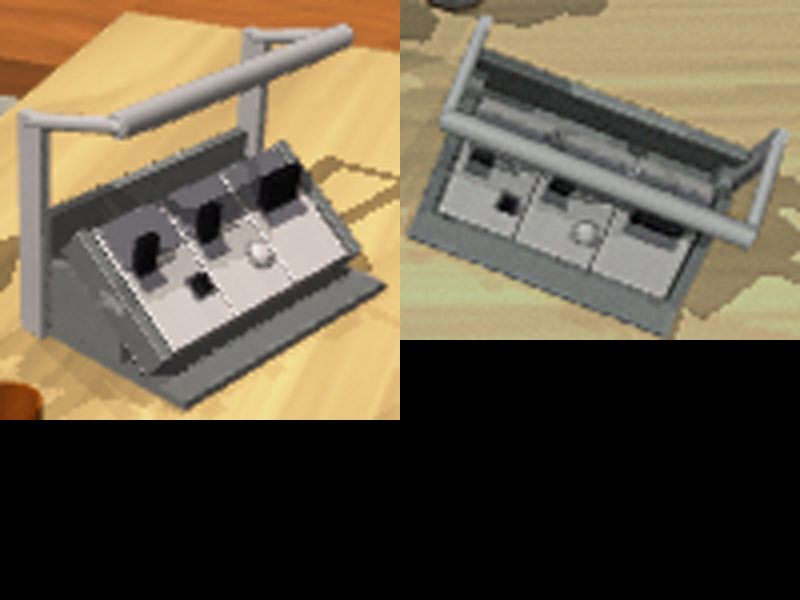

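```bash
cat >> h.py <<'E'
from scipy.optimize import least_squares
def fp(ym,u,w,n):
    a=np.radians(38);return np.array([u*np.cos(a)-n*np.sin(a),ym+w,.065+u*np.sin(a)+n*np.cos(a)])
def W(p,q): 
    c,s=np.cos(p[2]),np.sin(p[2]); return np.array([p[0]+c*q[0]-s*q[1],p[1]+s*q[0]+c*q[1],q[2]])
E
python3 - <<'E'
from h import *
s=load('s0');t=load('t0')
print('rim',tri(s,(232.1,224.5),t,(221,183)),onz(s,232.1,224.5,.135),onz(t,221,183,.135))
print('stop',tri(s,(216,305.5),t,(180.5,197.5)),onz(s,216,305.5,.042),onz(t,180.5,197.5,.042))
B=fp(.072,-.02,-.02,.008);L=fp(0,-.02,-.02,.009)
pts=[(B,(280,196.3),(307,190.75)),(np.array([0,.131,.203]),(260,156.5),(291.5,170)),(np.array([0,-.131,.203]),(316.8,134),(368,199.5)),(L,(295.5,188),(326.25,197.5))]
def res(p): 
    r=[]
    for q,a,b in pts:
        r+=[np.subtract(proj(s,W(p,q)),a),np.subtract(proj(t,W(p,q)),b)]
    return np.concatenate(r)
for q,a,b in pts: print(tri(s,a,t,b))
o=least_squares(res,[.6,-.1,-.4]);print(o.x,o.fun.round(1))
p=o.x
for n,q in [('btn',B),('tipup',fp(.072,.027,.016,.024)),('tipdn',fp(.072,-.011,.016,.024)),('bar',np.array([0,0,.203]))]: print(n,W(p,q))
# bystanders tops
print('tin',onz(t,224.5,234,.075),'jar',onz(t,180,229,.085))
st=read_state();print(R.from_rotvec(st['orientation']).as_matrix().round(3))
E
```

```text
rim (array([0.6382334 , 0.1526236 , 0.13161371]), np.float64(0.002519970279661778)) [0.63743206 0.15706855 0.135     ] [0.63640656 0.15190873 0.135     ]
stop (array([0.60466605, 0.30482768, 0.04045924]), np.float64(0.0019233604299026931)) [0.60493744 0.30620071 0.042     ] [0.60351435 0.30421741 0.042     ]
(array([ 0.61878059, -0.14297152,  0.05185912]), np.float64(0.0011706288105795845))
(array([ 0.66291019, -0.07938558,  0.20148452]), np.float64(0.0007214031920862268))
(array([ 0.56250002, -0.3180521 ,  0.20127492]), np.float64(0.0016952716617139845))
(array([ 0.59138592, -0.20976115,  0.05332852]), np.float64(0.0029072468536046918))
[ 0.6144646  -0.1970047  -0.39715967] [ 1.1 -1.5 -0.3  0.5 -1.  -0.2 -1.  -0.9 -0.6 -0.6  0.1 -0.2  0.8 -1.3
 -0.3  1.4]
btn [ 0.61550282 -0.14105103  0.05899086]
tipup [ 0.6544975  -0.11836869  0.10053512]
tipdn [ 0.62688386 -0.10678617  0.07713998]
bar [ 0.6144646 -0.1970047  0.203    ]
tin [0.46990341 0.14615232 0.075     ] jar [0.48885085 0.29684205 0.085     ]
[[ 0.967  0.256 -0.   ]
 [ 0.256 -0.967  0.002]
 [ 0.    -0.002 -1.   ]]
```

play_rows:
  targets: [1.5,-1.5,-3,4,4,-4.5,-3.2,8,6.6,-7.4,-3.2,12,9.3,-10.4,-3.2,16,12,-13.4,-3.2,20,14.7,-16.4,-3.2,24,17.4,-19.4,-3.2,28,20,-22.4,-3.2,32]
  grip: 6.4

```text
t: 0.77
tool_pos: [0.2899, -0.3103, 0.2502]
orientation: [-3.105, 0.475, 0.0]
force: [1.2, -0.3, 0.0]
opening: 0.0636
gripper_force: 0.0
```

Run:
```python
from h import *
s=read_state();print(s['q'].round(3),R.from_rotvec(s['orientation']).as_matrix().round(3),s['tool_pos'],delta([.604,.3045,.25]))
```

```text
[-0.94  -0.372  1.893  0.     1.62   0.934] [[ 0.954 -0.299 -0.   ]
 [-0.299 -0.954  0.   ]
 [-0.    -0.    -1.   ]] [ 0.28990068 -0.31032118  0.25021773] [ 1.15946664e+01 -6.80602445e+01  4.43899935e-02]
```

play_rows:
  targets: [0.6,-3.5,0,0,1.2,-7,0,0,1.8,-11,0,0,2.5,-15,0,0,3.2,-19,0,0,3.8,-23,0,0,4.5,-27,0,0,5.2,-31,0,0]

```text
t: 1.43
tool_pos: [0.431, -0.0293, 0.2505]
orientation: [3.106, -0.469, 0.0]
force: [0.6, -0.6, -0.7]
opening: 0.0639
gripper_force: 0.0
```

play_rows:
  targets: [0.6,-4,0,0,1.2,-8,0,0,1.9,-12,0,0,2.6,-16,0,0,3.3,-20,0,0,4,-24,0,0,4.7,-28,0,0,5.3,-31.5,0,0]

```text
t: 2.1
tool_pos: [0.5747, 0.2563, 0.2497]
orientation: [3.106, -0.468, -0.001]
force: [0.7, -0.1, 0.8]
opening: 0.0641
gripper_force: 0.0
```

play_rows:
  targets: [0.6,-3,0,0,1.1,-5.6,0,0,1.1,-5.6,4,0,1.1,-5.6,8,0,1.1,-5.6,12,0,1.1,-5.6,14,0,1.1,-5.6,14,0,1.1,-5.6,14,0]

```text
t: 2.77
tool_pos: [0.6001, 0.3035, 0.1088]
orientation: [3.104, -0.469, -0.005]
force: [0.9, -0.5, 0.7]
opening: 0.0639
gripper_force: 0.0
```

Run:
```python
from h import *
s=read_state();print(s['q'].round(3),s['tool_pos'],delta([.604,.3045,.017]))
a=cam('side','s1');b=cam('top','t1')
o=np.zeros((600,800,3),np.uint8)
o[:,:400]=cv2.resize(a['image'][180:360,150:270,::-1],(400,600),interpolation=3)
o[:400,400:]=cv2.resize(b['image'][140:260,130:250,::-1],(400,400),interpolation=3)
cv2.imwrite('pics/c3.png',o)
```

```text
[ 0.392  0.397  1.378 -0.     1.371  2.263] [0.60013864 0.30354901 0.10884321] [ 0.36972445 -0.2288565   9.18263764]
```

View pics/c3.png

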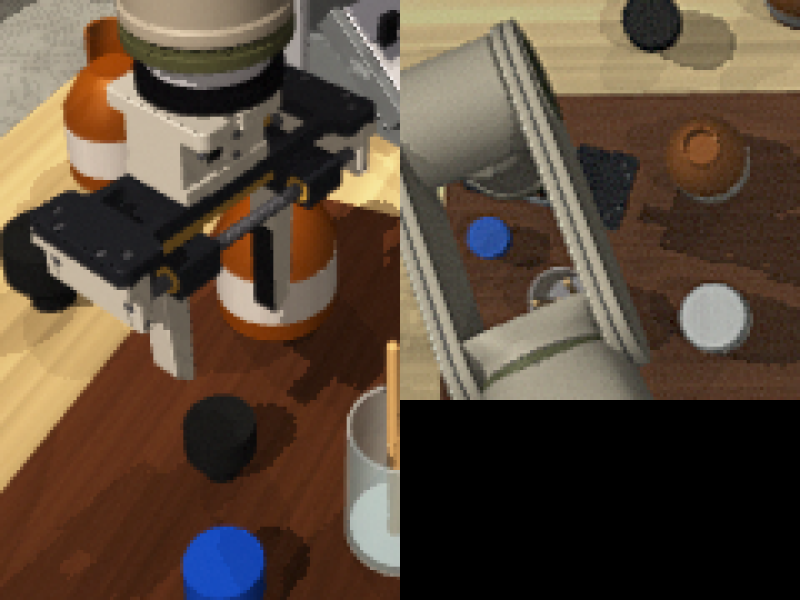

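The gripper is above the small black stopper, which is at crop (220,435). The path to it is clear, with blue at (225,560) and the jar to the right. I go down and grasp it.

play_rows:
  targets: [0.4,-0.2,3,0,0.4,-0.2,6,0,0.4,-0.2,8,0,0.4,-0.2,9,0,0.4,-0.2,9.2,0,0.4,-0.2,9.2,0]

```text
t: 3.37
tool_pos: [0.6069, 0.3052, 0.0204]
orientation: [-3.105, 0.469, -0.003]
force: [-0.7, 0.2, 0.9]
opening: 0.0643
gripper_force: 0.0
```

play_rows:
  targets: [0,0,0,0,0,0,0,0,0,0,0,0,0,0,0,0,0,0,0,0,0,0,0,0]
  grip: 3
  grip_force: 20

```text
t: 3.87
tool_pos: [0.6069, 0.3053, 0.0202]
orientation: [-3.105, 0.469, -0.003]
force: [-1.5, 0.2, 7.0]
opening: 0.0423
gripper_force: 20.0
```

Run:
```python
from h import *
s=read_state();print(s['q'].round(3),s['tool_pos'],s['opening'],s['gripper_force'],delta([.637,.153,.20]))
```

```text
[0.391 0.498 1.417 0.    1.224 2.261] [0.60685936 0.30525151 0.02018979] 0.04230949046350264 20.000739991664886 [  7.40524281  13.63061452 -17.98820878]
```

play_rows:
  targets: [0,0,-2,0,0,0,-5,0,0,0,-9,0,0,0,-13,0,0,0,-17,0,0,0,-18.5,0,0,0,-18.5,0]

```text
t: 4.45
tool_pos: [0.6087, 0.306, 0.2111]
orientation: [-3.101, 0.468, -0.014]
force: [0.1, 0.2, 0.1]
opening: 0.0426
gripper_force: 20.0
```

play_rows:
  targets: [2,3.5,0,0,4,7,0,0,6,10.5,0,0,7.4,13.6,0,0,7.4,13.6,0,0,7.4,13.6,0,0,7.4,13.6,0,0]

```text
t: 5.03
tool_pos: [0.6358, 0.1532, 0.2022]
orientation: [3.106, -0.47, -0.003]
force: [-1.3, -0.7, -0.1]
opening: 0.0427
gripper_force: 20.0
```

Run:
```python
from h import *
s=read_state();print(s['q'].round(3),s['tool_pos'],s['opening'],s['gripper_force'],s['force'],s['orientation'])
a=cam('side','s2');b=cam('top','t2')
o=np.zeros((600,800,3),np.uint8)
o[:,:500]=cv2.resize(a['image'][150:300,170:295,::-1],(500,600),interpolation=3)
o[:300,500:]=cv2.resize(b['image'][140:240,160:260,::-1],(300,300),interpolation=3)
cv2.imwrite('pics/c4.png',o)
```

```text
[1.580e-01 2.850e-01 1.343e+00 1.000e-03 1.516e+00 2.029e+00] [0.63575739 0.15321742 0.20222635] 0.04265269737271204 20.000047087669373 [-1.33773414 -0.74703214 -0.14785943] [ 3.10617309 -0.47010113 -0.00331673]
```

View pics/c4.png

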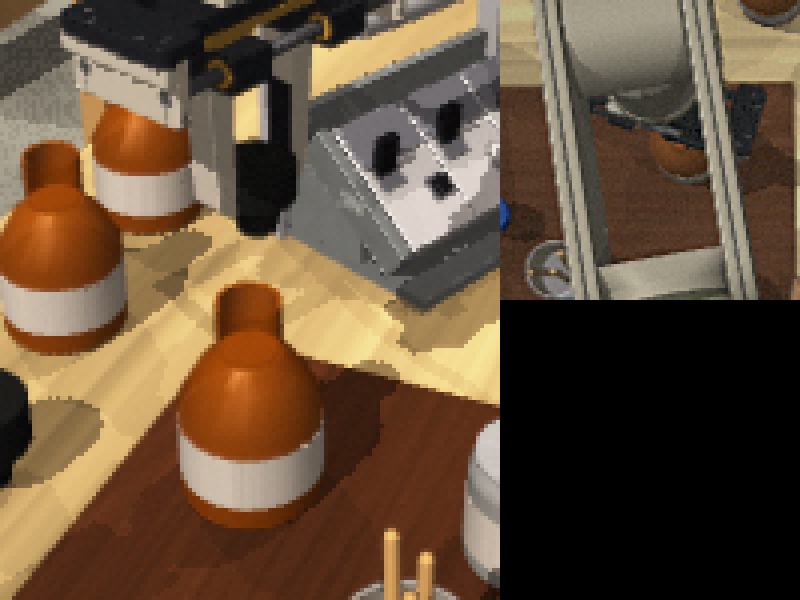

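The stopper is held above the flask: head at crop (262,170), foot at (258,230). The rim is at (249,297). I compare the foot and the rim in the same camera to cancel calibration bias.

Run:
```python
from h import *
s=load('s2'); 
fo=onz(s,170+258/4,150+227/4,.182); ri=onz(s,170+249/4,150+297/4,.135)
print(fo,ri,ri-fo)
st=read_state();tp=st['tool_pos']
for z in (.18,.182,.184):print(proj(s,[tp[0],tp[1],z]))
a=proj(s,[.637,.153,.135]);print(a,proj(s,[.637,.153,0]))
print(delta(tp+[ (ri-fo)[0],0,0]))
```

```text
[0.63182727 0.15457332 0.182     ] [0.6375395  0.15604719 0.135     ] [ 0.00571223  0.00147387 -0.047     ]
(np.float64(232.89572894984244), np.float64(207.09583249857))
(np.float64(232.87924138072867), np.float64(206.32077032942922))
(np.float64(232.86271133962055), np.float64(205.54371159937313))
(np.float64(233.0408660364784), np.float64(223.59219092120145)) (np.float64(234.02419435645518), np.float64(269.0667105858753))
[ 0.54599053 -0.16789593 -0.00071099]
```

play_rows:
  targets: [0.5,-0.15,1.5,0,0.5,-0.15,3,0,0.5,-0.15,4.2,0,0.5,-0.15,4.7,0,0.5,-0.15,5.2,0,0.5,-0.15,5.4,0,0.5,-0.15,5.4,0]

```text
t: 5.72
tool_pos: [0.6415, 0.1533, 0.1492]
orientation: [3.106, -0.469, -0.001]
force: [-0.5, -0.1, 0.1]
opening: 0.0422
gripper_force: 20.0
```

Run:
```python
from h import *
s=read_state();print(s['q'].round(3),s['tool_pos'],s['force'],s['wrist_torque'])
a=cam('side','s3')
cv2.imwrite('pics/c5.png',cv2.resize(a['image'][180:300,170:290,::-1],(600,600),interpolation=3))
```

```text
[0.157 0.328 1.387 0.    1.426 2.027] [0.64149368 0.15325401 0.14923631] [-0.4683749  -0.07074534  0.12517871] [0.00661718 0.03425721 0.05029477]
```

View pics/c5.png

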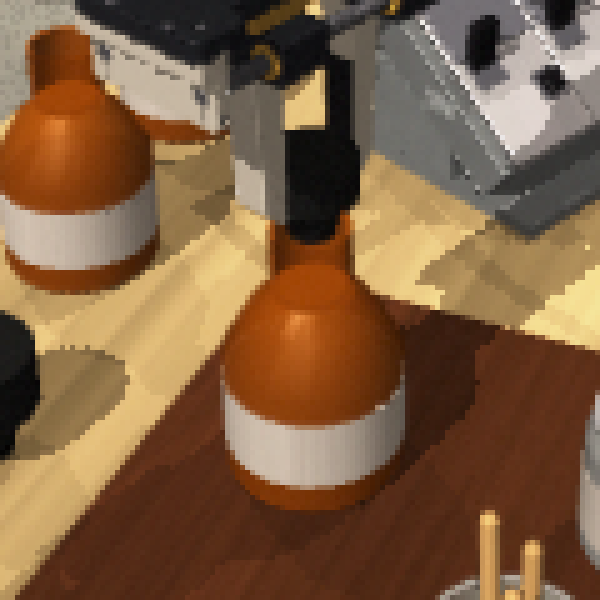

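The foot (black bottom at crop (315,242)) lines up sideways with the neck, whose centre is at x≈312. I check how deep it is by projection.

Run:
```python
from h import *
s=load('s3')
def k(p): 
    a=proj(s,p); return ((a[0]-170)*5).round(), ((a[1]-180)*5).round()
th=np.linspace(0,2*np.pi,60)
def circ(c,r,z):
    P=np.array([k([c[0]+r*np.cos(t),c[1]+r*np.sin(t),z]) for t in th]); return P.min(0),P.max(0)
print('rim out',circ((.6375,.154),.0195,.135),'in',circ((.6375,.154),.0165,.135))
print('flask base',circ((.6375,.154),.043,0))
for x,y in((.6375,.1535),(.6375,.160)):
  for z in(.129,.135): print('foot',x,y,z,circ((x,y),.011,z))
print('head bot',circ((.6375,.1535),.022,.149),'head top',circ((.6375,.1535),.022,.171))
im=s['image'];g=im[180:235,225:245].sum(2)
print(im[218:234,232].tolist())
```

```text
rim out (array([270., 195.]), array([356., 244.])) in (array([277., 198.]), array([350., 240.]))
flask base (array([230., 389.]), array([406., 509.]))
foot 0.6375 0.1535 0.129 (array([290., 215.]), array([338., 243.]))
foot 0.6375 0.1535 0.135 (array([289., 205.]), array([338., 232.]))
foot 0.6375 0.16 0.129 (array([283., 223.]), array([332., 251.]))
foot 0.6375 0.16 0.135 (array([283., 212.]), array([332., 240.]))
head bot (array([264., 166.]), array([362., 221.])) head top (array([262., 125.]), array([362., 178.]))
[[14, 13, 13], [15, 14, 12], [20, 20, 20], [22, 23, 22], [21, 22, 20], [19, 19, 18], [16, 15, 15], [12, 12, 12], [17, 16, 17], [21, 19, 18], [39, 26, 19], [135, 60, 10], [129, 57, 13], [128, 55, 6], [142, 60, 8], [162, 70, 8]]
```

The projection matches: the foot is inside the rim and centred. I lower it to home.

play_rows:
  targets: [0,0,0.4,0,0,0,0.8,0,0,0,1.0,0,0,0,1.2,0,0,0,1.3,0,0,0,1.3,0]

```text
t: 6.27
tool_pos: [0.6416, 0.1532, 0.1365]
orientation: [-3.106, 0.469, 0.0]
force: [-0.9, 2.8, 0.8]
opening: 0.0425
gripper_force: 20.0
```

play_rows:
  targets: [0,0,0.2,0,0,0,0.3,0,0,0,0.3,0,0,0,0.3,0]

```text
t: 6.6
tool_pos: [0.6426, 0.154, 0.136]
orientation: [-3.104, 0.468, -0.004]
force: [-4.2, 5.2, 12.0]
opening: 0.0425
gripper_force: 20.0
```

play_rows:
  targets: [0,0,0.0,0,0,0,0,0,0,0,-0.3,0,0,0,-0.3,0]
  grip: 6.6

```text
t: 6.93
tool_pos: [0.6416, 0.1524, 0.1366]
orientation: [3.105, -0.469, -0.0]
force: [-0.0, 0.6, 0.6]
opening: 0.0632
gripper_force: 0.0
```

play_rows:
  targets: [0,0,-2,0,0,0,-5,0,0,0,-9,0,0,0,-13,0,0,0,-14,0]

```text
t: 7.35
tool_pos: [0.6441, 0.1529, 0.285]
orientation: [-3.104, 0.469, -0.015]
force: [1.0, 0.9, 1.5]
opening: 0.0658
gripper_force: 0.0
```

Run:
```python
from h import *
s=read_state();print(s['q'].round(3),s['tool_pos'],s['force'],s['orientation'])
a=cam('side','s4')
cv2.imwrite('pics/c6.png',cv2.resize(a['image'][180:300,170:290,::-1],(600,600),interpolation=3))
```

```text
[ 1.560e-01  2.730e-01  1.207e+00 -1.000e-03  1.652e+00  2.027e+00] [0.64406134 0.15290117 0.28500563] [1.02341622 0.86094064 1.54882464] [-3.1037404   0.46934168 -0.01530141]
```

View pics/c6.png

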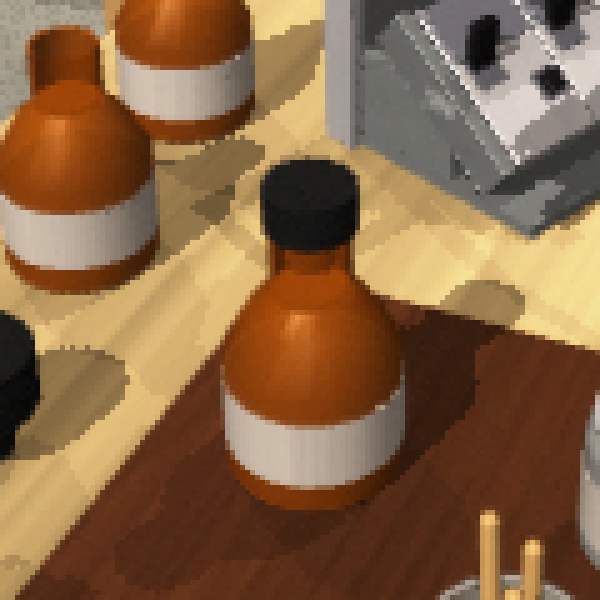

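The stopper head sits on the rim, at crop (310,205), with the flask upright. Next the tool has to tilt. Rows only shift and roll, so I test what the arm does at the edge of its reach (high and far).

play_rows:
  targets: [0,0,-4,0,0,0,-8,0,0,0,-12,0,0,0,-16,0,0,0,-20,0,0,0,-24,0,0,0,-28,0,0,0,-32,0]
  grip: 0

```text
t: 8.07
tool_pos: [0.6441, 0.153, 0.5723]
orientation: [-3.105, 0.47, -0.008]
force: [0.6, 0.9, 1.7]
opening: 0.0172
gripper_force: 0.0
```

play_rows:
  targets: [0,0,-4,0,0,0,-8,0,0,0,-12,0,0,0,-16,0,0,0,-20,0,0,0,-24,0,0,0,-28,0,0,0,-32,0]

```text
t: 8.73
tool_pos: [0.5585, 0.133, 0.6747]
orientation: [-3.096, 0.467, -0.04]
force: [-0.3, 0.3, -0.0]
opening: 0.0003
gripper_force: 0.0
```

Run:
```python
from h import *
s=read_state();print(s['q'].round(3),s['tool_pos'],s['force'],R.from_rotvec(s['orientation']).as_matrix().round(3))
```

```text
[0.143 0.572 0.023 0.004 2.518 2.017] [0.5584705  0.13298757 0.67467522] [-0.34418956  0.32135018 -0.00489295] [[ 0.955 -0.295  0.027]
 [-0.295 -0.955  0.006]
 [ 0.024 -0.014 -1.   ]]
```

play_rows:
  targets: [-3,1.8,-4,0,-6,3.5,-8,0,-9,5.2,-12,0,-12,7,-16,0,-15,8.7,-20,0,-18,10.5,-24,0,-21,12.2,-28,0,-24,14,-32,0]

```text
t: 9.4
tool_pos: [0.3711, 0.0899, 0.7981]
orientation: [-3.082, 0.466, -0.124]
force: [0.2, -0.0, -0.3]
opening: 0.0007
gripper_force: 0.0
```

Run:
```python
from h import *
s=read_state();print(s['q'].round(3),s['tool_pos'],s['force'],R.from_rotvec(s['orientation']).as_matrix().round(3))
```

```text
[0.102 0.305 0.023 0.004 2.732 1.976] [0.37109942 0.08993817 0.79810241] [ 0.24789344 -0.04706838 -0.3369117 ] [[ 0.952 -0.294  0.082]
 [-0.296 -0.955  0.01 ]
 [ 0.075 -0.034 -0.997]]
```

play_rows:
  targets: [-3,1.8,-3,0,-6,3.5,-6,0,-9,5.2,-9,0,-12,7,-12,0,-15,8.7,-15,0,-18,10.5,-18,0,-21,12.2,-21,0,-24,14,-24,0]

```text
t: 10.07
tool_pos: [0.3401, 0.088, 0.8206]
orientation: [-3.067, 0.464, -0.219]
force: [-0.3, -0.7, -0.8]
opening: 0.0005
gripper_force: 0.0
```

Run:
```python
from h import *
s=read_state();print(s['q'].round(3),s['tool_pos'],s['force'],R.from_rotvec(s['orientation']).as_matrix().round(3))
```

```text
[ 0.113  0.242  0.024 -0.014  2.731  1.97 ] [0.34010885 0.08799967 0.82062296] [-0.34304865 -0.72893335 -0.84817835] [[ 0.946 -0.292  0.144]
 [-0.296 -0.955  0.011]
 [ 0.134 -0.053 -0.99 ]]
```

play_rows:
  targets: [0,0,4,0,0,0,8,0,0,0,12,0,0,0,16,0]

```text
t: 10.4
tool_pos: [0.3536, 0.089, 0.7457]
orientation: [-3.066, 0.463, -0.223]
force: [-0.2, 0.9, 2.1]
opening: 0.0003
gripper_force: 0.0
```

Run:
```python
from h import *
s=read_state();print(s['q'].round(3),s['tool_pos'],s['force'],R.from_rotvec(s['orientation']).as_matrix().round(3))
```

```text
[ 0.111 -0.115  0.68  -0.008  2.429  1.975] [0.35362409 0.08895408 0.74574733] [-0.16371435  0.86401949  2.11192856] [[ 0.945 -0.292  0.147]
 [-0.296 -0.955  0.011]
 [ 0.137 -0.054 -0.989]]
```

The tilt gained at the joint limits persists, so it can be built up there. I swing to azimuth about -33° and build tilt towards the unit's heading.

play_rows:
  targets: [0.6,3.6,-0.8,0,1.2,7.2,-1.5,0,1.8,10.8,-2.3,0,2.4,14.4,-3,0,3,18,-3.8,0,3.6,21.6,-4.5,0,4.2,25.2,-5.3,0,4.7,28.6,-6,0]

```text
t: 11.07
tool_pos: [0.3047, -0.201, 0.7972]
orientation: [-3.066, 0.464, -0.221]
force: [0.3, 0.7, 0.8]
opening: 0.0001
gripper_force: 0.0
```

play_rows:
  targets: [-2.9,-1,-2.6,0,-5.8,-2,-5.2,0,-8.7,-3,-7.8,0,-11.6,-4,-10.4,0,-14.5,-5,-13,0,-17.4,-6,-15.6,0,-20.3,-7,-18.2,0,-23.2,-8,-20.8,0]

```text
t: 11.73
tool_pos: [0.1751, -0.0952, 0.8172]
orientation: [-3.083, 0.47, -0.258]
force: [-0.2, 0.8, 0.2]
opening: 0.0005
gripper_force: 0.0
```

play_rows:
  targets: [-2.9,-1,-2.6,0,-5.8,-2,-5.2,0,-8.7,-3,-7.8,0,-11.6,-4,-10.4,0,-14.5,-5,-13,0,-17.4,-6,-15.6,0,-20.3,-7,-18.2,0,-23.2,-8,-20.8,0]

```text
t: 12.4
tool_pos: [0.1271, 0.0159, 0.812]
orientation: [3.083, -0.473, 0.285]
force: [-0.1, -0.6, 0.2]
opening: 0.0005
gripper_force: 0.0
```

Run:
```python
from h import *
s=read_state();M=R.from_rotvec(s['orientation']).as_matrix();print(s['q'].round(3),s['tool_pos'],M.round(3))
az=s['q'][0];print(M.T@[-.83*np.cos(az),-.83*np.sin(az),.56])
```

```text
[-0.408 -0.398  0.628  0.092  2.731  1.555] [0.12707798 0.0158685  0.81200193] [[ 0.938 -0.298  0.178]
 [-0.297 -0.954 -0.037]
 [ 0.181 -0.018 -0.983]]
[-0.7108006  -0.09699945 -0.69846519]
```

play_rows:
  targets: [3.2,2.2,0.2,0,6.4,4.4,0.4,0,9.6,6.6,0.6,0,12.8,8.8,0.9,0,16,11,1.2,0,19,13,1.5,0,21.8,14.8,1.7,0]

```text
t: 12.98
tool_pos: [0.2866, -0.1858, 0.8277]
orientation: [3.085, -0.473, 0.284]
force: [0.4, -0.1, 1.3]
opening: 0.0005
gripper_force: 0.0
```

play_rows:
  targets: [-1.3,-0.6,-3.7,0,-2.6,-1.2,-7.4,0,-3.9,-1.8,-11.1,0,-5.2,-2.4,-14.8,0,-6.5,-3,-18.5,0,-7.8,-3.6,-22.2,0,-9.1,-4.2,-25.9,0,-10.4,-4.8,-29.6,0]

```text
t: 13.65
tool_pos: [0.2749, -0.1517, 0.8486]
orientation: [3.049, -0.469, 0.369]
force: [-0.3, -0.2, -0.5]
opening: 0.0008
gripper_force: 0.0
```

play_rows:
  targets: [-1.3,-0.6,-3.7,0,-2.6,-1.2,-7.4,0,-3.9,-1.8,-11.1,0,-5.2,-2.4,-14.8,0,-6.5,-3,-18.5,0,-7.8,-3.6,-22.2,0,-9.1,-4.2,-25.9,0,-10.4,-4.8,-29.6,0]

```text
t: 14.32
tool_pos: [0.2614, -0.113, 0.8648]
orientation: [3.022, -0.468, 0.441]
force: [-0.8, -0.0, -0.3]
opening: 0.0003
gripper_force: 0.0
```

Run:
```python
from h import *
s=read_state();M=R.from_rotvec(s['orientation']).as_matrix();print(s['q'].round(3),s['tool_pos'],M.round(3))
az=s['q'][0];print(M.T@[-.5*np.cos(az),-.5*np.sin(az),.85])
```

```text
[-0.746  0.103  0.024  0.292  2.731  1.416] [ 0.26144195 -0.11302807  0.86475226] [[ 0.913 -0.303  0.271]
 [-0.289 -0.953 -0.094]
 [ 0.287  0.008 -0.958]]
[-0.18949319 -0.20535267 -0.94573919]
```

play_rows:
  targets: [-0.9,-0.2,-3.8,0,-1.8,-0.4,-7.6,0,-2.7,-0.6,-11.4,0,-3.6,-0.8,-15.2,0,-4.5,-1,-19,0,-5.4,-1.2,-22.8,0,-6.3,-1.4,-26.6,0,-7.2,-1.6,-30.4,0]

```text
t: 14.98
tool_pos: [0.243, -0.0855, 0.8781]
orientation: [2.994, -0.466, 0.509]
force: [0.2, 0.3, 0.4]
opening: 0.0004
gripper_force: 0.0
```

play_rows:
  targets: [-0.9,-0.2,-3.8,0,-1.8,-0.4,-7.6,0,-2.7,-0.6,-11.4,0,-3.6,-0.8,-15.2,0,-4.5,-1,-19,0,-5.4,-1.2,-22.8,0,-6.3,-1.4,-26.6,0,-7.2,-1.6,-30.4,0]

```text
t: 15.65
tool_pos: [0.2216, -0.0387, 0.8891]
orientation: [2.962, -0.466, 0.569]
force: [0.0, -0.3, -0.7]
opening: 0.0004
gripper_force: 0.0
```

Run:
```python
from h import *
s=read_state();M=R.from_rotvec(s['orientation']).as_matrix();print(s['q'].round(3),s['tool_pos'],M.round(3))
az=s['q'][0];print(M.T@[-.5*np.cos(az),-.5*np.sin(az),.85])
```

```text
[-4.210e-01  2.000e-03  2.400e-02  2.700e-02  2.731e+00  1.488e+00] [ 0.22155726 -0.0387014   0.88914372] [[ 0.884 -0.312  0.348]
 [-0.279 -0.95  -0.144]
 [ 0.375  0.03  -0.927]]
[-0.14170967 -0.02580658 -0.97557798]
```

play_rows:
  targets: [-1.5,-0.1,-3.6,0,-3,-0.2,-7.2,0,-4.5,-0.3,-10.8,0,-6,-0.4,-14.4,0,-7.5,-0.5,-18,0,-9,-0.6,-21.6,0,-10.5,-0.7,-25.2,0,-12,-0.8,-28.8,0]

```text
t: 16.32
tool_pos: [0.1423, 0.0102, 0.8954]
orientation: [2.947, -0.463, 0.609]
force: [-0.5, 0.7, 0.0]
opening: 0.0005
gripper_force: 0.0
```

play_rows:
  targets: [-1.5,-0.1,-3.6,0,-3,-0.2,-7.2,0,-4.5,-0.3,-10.8,0,-6,-0.4,-14.4,0,-7.5,-0.5,-18,0,-9,-0.6,-21.6,0,-10.5,-0.7,-25.2,0,-12,-0.8,-28.8,0]

```text
t: 16.98
tool_pos: [0.1214, 0.0017, 0.8962]
orientation: [2.954, -0.467, 0.617]
force: [0.5, 0.6, 0.6]
opening: 0.0002
gripper_force: 0.0
```

Run:
```python
from h import *
s=read_state();M=R.from_rotvec(s['orientation']).as_matrix();print(s['q'].round(3),s['tool_pos'],M.round(3))
print(np.arccos(-M[2,2]),np.degrees(np.arctan2(M[1,2],M[0,2])))
```

```text
[ 0.918 -0.046  0.024 -1.337  2.731  1.461] [0.12135913 0.0016986  0.89621658] [[ 0.872 -0.313  0.377]
 [-0.277 -0.95  -0.146]
 [ 0.404  0.023 -0.915]]
0.4162784053221141 -21.224093726014498
```

play_rows:
  targets: [1.6,-1.2,2,0,3.2,-2.3,4,0,4.8,-3.5,6,0,6.3,-4.7,8,0,7.9,-5.9,10,0,9.5,-7,12,0,11,-8.2,14,0,12.6,-9.3,16,0]

```text
t: 17.65
tool_pos: [0.3211, 0.0311, 0.7977]
orientation: [2.953, -0.47, 0.618]
force: [0.5, -0.7, 0.2]
opening: 0.0003
gripper_force: 0.0
```

play_rows:
  targets: [2.2,1.2,3.2,0,4.4,2.5,6.3,0,6.6,3.7,9.5,0,8.8,5,12.6,0,11,6.2,15.8,0,13.2,7.4,19,0,15.4,8.6,22,0,17.6,9.8,25,0]

```text
t: 18.32
tool_pos: [0.538, -0.1481, 0.6417]
orientation: [2.954, -0.467, 0.615]
force: [0.9, -0.0, 1.0]
opening: 0.0002
gripper_force: 0.0
```

Run:
```python
from h import *
s=read_state();M=R.from_rotvec(s['orientation']).as_matrix();print(s['q'].round(3),s['tool_pos'],M.round(3))
print(np.arccos(-M[2,2]),np.degrees(np.arctan2(M[1,2],M[0,2])))
for p in [(.85,-.35,.62)]: print(delta(p))
```

```text
[-0.356 -0.169  1.049 -0.007  1.847  1.525] [ 0.53798667 -0.14813072  0.64173662] [[ 0.872 -0.313  0.376]
 [-0.277 -0.949 -0.147]
 [ 0.403  0.024 -0.915]]
0.4151441767607165 -21.359424919825337
[31.94156587  9.35232439 16.67424569]
```

play_rows:
  targets: [4,0,0,0,8,0,0,0,12,0,0,0,16,0,0,0,20,0,0,0,24,0,0,0,28,0,0,0,32,0,0,0]

```text
t: 18.98
tool_pos: [0.7217, -0.2074, 0.6861]
orientation: [2.947, -0.464, 0.644]
force: [1.6, -0.5, -1.5]
opening: 0.0006
gripper_force: 0.0
```

play_rows:
  targets: [4,0,0,0,8,0,0,0,12,0,0,0,16,0,0,0,20,0,0,0,24,0,0,0,28,0,0,0,32,0,0,0]

```text
t: 19.65
tool_pos: [0.7799, -0.2265, 0.658]
orientation: [2.924, -0.452, 0.725]
force: [-0.8, 0.4, 0.2]
opening: 0.0003
gripper_force: 0.0
```

play_rows:
  targets: [4,0,0,0,8,0,0,0,12,0,0,0,16,0,0,0,20,0,0,0,24,0,0,0,28,0,0,0,32,0,0,0]

```text
t: 20.32
tool_pos: [0.8261, -0.2448, 0.6292]
orientation: [2.904, -0.448, 0.782]
force: [0.1, -0.1, -0.1]
opening: 0.0002
gripper_force: 0.0
```

Run:
```python
from h import *
s=read_state();M=R.from_rotvec(s['orientation']).as_matrix();print(s['q'].round(3),s['tool_pos'],M.round(3))
print(np.arccos(-M[2,2]),np.degrees(np.arctan2(M[1,2],M[0,2])))
```

```text
[-0.348  0.73   0.023  0.     1.859  1.529] [ 0.82611759 -0.24483772  0.62922706] [[ 0.825 -0.307  0.475]
 [-0.255 -0.952 -0.172]
 [ 0.505  0.021 -0.863]]
0.5297482724668485 -19.87387887403546
```

```bash
cat >> h.py <<'E'
P=[0.6144646,-0.1970047,-0.39715967]
def rcd(u,w,n,p=P): return W(p,fp(.072,u/1000,w/1000,n/1000))
E
python3 - <<'E'
from h import *
s=read_state();M=R.from_rotvec(s['orientation']).as_matrix()
h=rcd(-20,-22,34);r=h-.15*M[:,2]
print(h,r,delta(r),delta(h))
E
```

```text
[ 0.59996796 -0.13670377  0.07947914] [ 0.5286848  -0.11093637  0.20891928] [-49.16325318  -4.48252835  19.83497305] [-49.16325318  -4.48252835  34.83497305]
```

play_rows:
  targets: [-4,-0.4,0.7,2,-8,-0.7,1.5,4,-12,-1.1,2.5,4,-16,-1.5,3.5,4,-20,-1.8,5,4,-24,-2.2,6.5,4,-28,-2.5,8,4,-31.5,-2.8,9.5,4]

```text
t: 20.98
tool_pos: [0.6881, -0.1839, 0.4761]
orientation: [2.902, -0.552, 0.794]
force: [0.0, 1.0, 0.2]
opening: 0.0004
gripper_force: 0.0
```

Run:
```python
from h import *
s=read_state();M=R.from_rotvec(s['orientation']).as_matrix()
h=rcd(-20,-22,34);r=h-.15*M[:,2]
print(s['q'].round(3),s['tool_pos'],M.round(3),delta(r),delta(h))
```

```text
[-0.328 -0.069  1.321 -0.01   1.358  1.618] [ 0.68805221 -0.18394713  0.47610512] [[ 0.8   -0.364  0.477]
 [-0.32  -0.931 -0.172]
 [ 0.507 -0.015 -0.862]] [-28.66192721  -0.60828663  14.17453285] [-28.66192721  -0.60828663  29.17453285]
```

play_rows:
  targets: [-4,-0.1,1,0,-8,-0.2,2.5,0,-12,-0.3,4,0,-16,-0.4,6,0,-20,-0.5,8,0,-24,-0.6,10.5,0,-27.5,-0.6,12.5,0,-28.7,-0.6,14,0]

```text
t: 21.65
tool_pos: [0.5258, -0.1098, 0.2079]
orientation: [2.904, -0.552, 0.789]
force: [-0.0, -0.1, -0.6]
opening: 0.0005
gripper_force: 0.0
```

play_rows:
  targets: [0,0,3,0,0,0,6,0,0,0,9,0,0,0,12,0,0,0,14.5,0,0,0,15,0,0,0,15,0,0,0,15,0]

```text
t: 22.32
tool_pos: [0.5994, -0.1366, 0.0823]
orientation: [2.903, -0.552, 0.791]
force: [0.2, 1.1, 0.6]
opening: 0.0005
gripper_force: 0.0
```

Run:
```python
from h import *
s=read_state();M=R.from_rotvec(s['orientation']).as_matrix()
print(s['q'].round(3),s['tool_pos'],s['force'],delta(rcd(-20,-22,34)),delta(rcd(-20,-22,8)))
a=cam('side','s5');print(proj(a,s['tool_pos']),proj(a,rcd(-20,-20,8)))
cv2.imwrite('pics/c7.png',cv2.resize(a['image'][130:230,230:330,::-1],(600,600),interpolation=3))
cam('top','t5')
```

```text
[-0.29  -0.168  2.142 -0.048  0.639  1.688] [ 0.59940291 -0.13660445  0.08228661] [0.16892703 1.14364983 0.61804436] [-0.09335518 -0.0071439   0.27082169] [0.25301141 0.06321933 2.84668644]
(np.float64(286.2084352281343), np.float64(189.77834129956778)) (np.float64(281.1315176785013), np.float64(194.81331051122325))
```

View pics/c7.png

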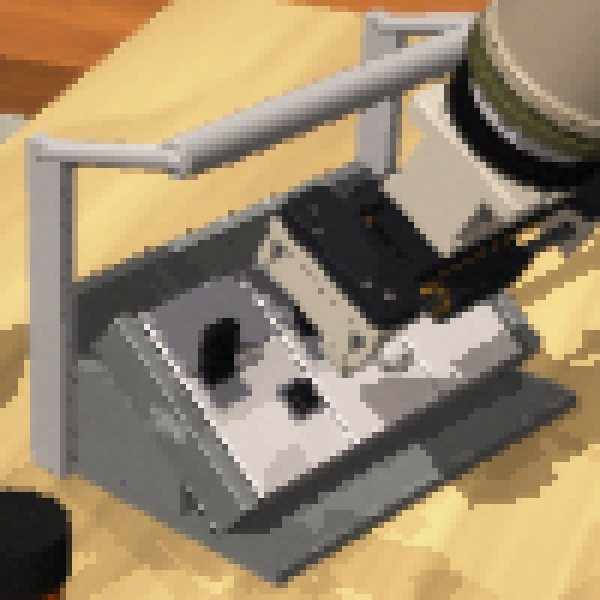

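The finger end is at crop (345–380, 350–373), hovering off the face. The button is at (303,398) and the RCD lever is up at (220,350). I compare the predicted finger corners with what is seen.

Run:
```python
from h import *
a=load('s5');s=read_state();M=R.from_rotvec(s['orientation']).as_matrix();T=s['tool_pos']
for y in(0,-9,-17.5):
  for x in(-7.5,7.5):
    q=proj(a,T+M@np.array([x,y,0])/1000);print(y,x,((q[0]-230)*6).round(),((q[1]-130)*6).round())
for n,q in [('btn',rcd(-20,-20,8)),('lever',rcd(27,16,24)),('lens',W(P,fp(0,-.02,-.02,.009))),('barL',W(P,[0,.131,.203])),('seam lowL',rcd(-55,35,0)),('seam lowR',rcd(-55,-35,0)),('seam hiL',rcd(55,35,0))]:
  q=proj(a,q);print(n,((q[0]-230)*6).round(),((q[1]-130)*6).round())
```

```text
0 -7.5 346.0 366.0
0 7.5 326.0 344.0
-9 -7.5 334.0 372.0
-9 7.5 315.0 350.0
-17.5 -7.5 323.0 378.0
-17.5 7.5 304.0 356.0
btn 307.0 389.0
lever 221.0 321.0
lens 398.0 340.0
barL 174.0 158.0
seam lowL 265.0 494.0
seam lowR 357.0 442.0
seam hiL 141.0 312.0
```

The unit fit agrees with the picture to about 2 mm at the seams and the lever. I press the button along the tool axis.

play_rows:
  targets: [0.2,0.1,0.8,0,0.3,0.1,1.6,0,0.3,0.1,2.3,0,0.3,0.1,2.6,0,0.3,0.1,2.8,0,0.3,0.1,3,0,0.3,0.1,3,0]

```text
t: 23.0
tool_pos: [0.6162, -0.1438, 0.0579]
orientation: [2.902, -0.552, 0.793]
force: [-0.7, 0.2, 2.2]
opening: 0.0005
gripper_force: 1.1
```

Run:
```python
from h import *
s=read_state();M=R.from_rotvec(s['orientation']).as_matrix()
print(s['tool_pos'],M.T@s['force'],delta(rcd(-20,-22,8)))
```

```text
[ 0.61616391 -0.14379906  0.05787708] [ 0.52281477  0.00806298 -2.25045023] [-0.08746486 -0.03368442 -0.17991782]
```

Contact shows 2.2 N after about 2 mm. I press on and watch the force.

play_rows:
  targets: [0,0,0.15,0,0,0,0.3,0,0,0,0.3,0,0,0,0.3,0]

```text
t: 23.33
tool_pos: [0.6177, -0.1444, 0.0554]
orientation: [2.902, -0.552, 0.793]
force: [0.7, -0.2, 4.4]
opening: 0.0003
gripper_force: 1.8
```

play_rows:
  targets: [0,0,0.1,0,0,0,0.2,0,0,0,0.2,0,0,0,0.2,0]

```text
t: 23.67
tool_pos: [0.6186, -0.1447, 0.0545]
orientation: [2.902, -0.552, 0.793]
force: [-13.6, 3.2, 19.4]
opening: 0.0007
gripper_force: 11.9
```

Run:
```python
from h import *
s=read_state();M=R.from_rotvec(s['orientation']).as_matrix()
print(s['tool_pos'],M.T@s['force'],delta(rcd(-20,-22,8)))
a=cam('side','s6');b=load('s5')
d=cv2.absdiff(a['image'],b['image'])[180:200,258:285].sum(2)
print(a['image'][178:200:2,258:282:2].sum(2))
for q in [(27,16,24),(-11,16,24),(-11,6,24),(8,16,24)]: print(q,proj(a,rcd(*q)))
```

```text
[ 0.61863796 -0.14473851  0.0545029 ] [ -2.05770112   1.62213473 -23.75473401] [-0.1447936  -0.03620335 -0.60489323]
[[186 200 337 341 349 530 209 524 233  85 108 107]
 [340 338 346 339 340 379 525 531 518 147  81 107]
 [339 341 337 342 337 340 529 532 532 530 139 119]
 [339 340 341 336 340 339 425 529 533 533 530 123]
 [342 337 332 335 337 338 336 418 524 529 432 535]
 [422 338 341 341 340 332 290 618 543 531 529 483]
 [663 408 336 332 238 406 550 551 549 531 530 530]
 [426 493 262 325 157  48  50  58 158 548 533 527]
 [371 268 576 213  52  62  56  55  58 397 430 527]
 [445 309 636 559 166  82  92 180 332 251 110 484]
 [319 331 350 593 504 546 368 434 417 332 194 268]]
(27, 16, 24) (np.float64(266.86640413788416), np.float64(183.5517322936006))
(-11, 16, 24) (np.float64(274.0939280791386), np.float64(194.05756580930063))
(-11, 6, 24) (np.float64(276.3610219655531), np.float64(192.88483458136938))
(8, 16, 24) (np.float64(270.46874521091326), np.float64(188.78804778527135))
```

The button bottomed at 24 N. The lever pixels went from (267,183) to about (270,194), so it has dropped. I back off and place the finger below the lever.

play_rows:
  targets: [0,0,-1,0,0,0,-2.5,0,-0.5,0,-4,0,-1.5,0,-4,0,-1.5,0,-4,0]

```text
t: 24.13
tool_pos: [0.5853, -0.1321, 0.0786]
orientation: [2.904, -0.552, 0.788]
force: [-1.8, 0.1, -0.5]
opening: 0.0
gripper_force: 0.0
```

Run:
```python
from h import *
s=read_state();M=R.from_rotvec(s['orientation']).as_matrix()
print(s['tool_pos'],M.T@s['force'])
for q in [(-38,16,32),(-36,16,15),(-25,16,15),(10,16,15),(13,16,15)]: print(q,delta(rcd(*q)))
```

```text
[ 0.58526634 -0.132129    0.07858286] [-1.73205367  0.53764421 -0.47022273]
(-38, 16, 32) [-0.32944774 -3.92196503  1.23553147]
(-36, 16, 15) [ 0.0991475  -3.87382822  2.89203048]
(-25, 16, 15) [ 1.1888763  -3.86183273  2.74254051]
(10, 16, 15) [ 4.6561952  -3.82366526  2.26689058]
(13, 16, 15) [ 4.95339397 -3.82039376  2.22612059]
```

play_rows:
  targets: [-0.3,-2,0.3,0,-0.3,-3.9,0.6,0,-0.3,-3.9,1.2,0,-0.1,-3.9,2,0,0.1,-3.9,2.8,0,0.1,-3.9,2.9,0,0.1,-3.9,2.9,0]

```text
t: 24.72
tool_pos: [0.615, -0.1021, 0.0543]
orientation: [2.903, -0.552, 0.787]
force: [0.3, 0.2, 0.3]
opening: 0.0003
gripper_force: 0.0
```

Run:
```python
from h import *
s=read_state();M=R.from_rotvec(s['orientation']).as_matrix()
print(s['tool_pos'],M.T@s['force'])
for q in [(-36,16,15),(-15,16,15),(0,16,15),(8,16,15),(10,16,15),(13,16,15)]: print(q,delta(rcd(*q)))
```

```text
[ 0.61496692 -0.10208356  0.05434284] [ 0.31521835 -0.26385586 -0.16246951]
(-36, 16, 15) [-0.10060242 -0.03108521 -0.09429596]
(-15, 16, 15) [ 1.97970718 -0.00820255 -0.38028264]
(0, 16, 15) [ 3.4656426   0.00814221 -0.58455884]
(8, 16, 15) [ 4.25814149  0.01685942 -0.69350614]
(10, 16, 15) [ 4.45626622  0.01903872 -0.72074297]
(13, 16, 15) [ 4.7534533   0.02230767 -0.76159821]
```

No contact yet. I push up the slope.

play_rows:
  targets: [0.6,0,-0.2,0,1.3,0,-0.3,0,2,0,-0.4,0,2.6,0,-0.5,0,3.2,0,-0.6,0,3.5,0,-0.6,0,3.5,0,-0.6,0]

```text
t: 25.3
tool_pos: [0.6405, -0.1121, 0.0787]
orientation: [2.903, -0.553, 0.788]
force: [-4.9, 1.7, -1.3]
opening: 0.0007
gripper_force: 2.5
```

Run:
```python
from h import *
s=read_state();M=R.from_rotvec(s['orientation']).as_matrix()
print(s['tool_pos'],M.T@s['force'],delta(rcd(0,16,15)),delta(rcd(10,16,15)))
```

```text
[ 0.64054533 -0.11211003  0.07867358] [-5.1369023   0.26456941 -1.52404936] [-0.1325591  0.0390483  0.1366359] [0.85815747 0.04961773 0.0011037 ]
```

play_rows:
  targets: [0.3,0,0,0,0.6,0,0,0,0.8,0,0,0,0.9,0,0,0,0.9,0,0,0]

```text
t: 25.72
tool_pos: [0.6484, -0.1151, 0.0836]
orientation: [2.902, -0.552, 0.792]
force: [-3.1, 0.9, -1.6]
opening: 0.0006
gripper_force: 1.7
```

Run:
```python
from h import *
s=read_state();M=R.from_rotvec(s['orientation']).as_matrix()
print(s['tool_pos'],M.T@s['force'],delta(rcd(10,16,15)))
```

```text
[ 0.64840355 -0.11508246  0.08359502] [-3.53851806  0.32837937 -0.2327903 ] [-0.1154087   0.06580455  0.00294592]
```

play_rows:
  targets: [0.15,0,0,0,0.15,0,0,0]

```text
t: 25.88
tool_pos: [0.6488, -0.1153, 0.0835]
orientation: [2.903, -0.553, 0.789]
force: [-6.5, 1.2, -1.5]
opening: 0.0004
gripper_force: 3.5
```

play_rows:
  targets: [0.15,0,0,0,0.15,0,0,0]

```text
t: 26.05
tool_pos: [0.649, -0.1154, 0.0834]
orientation: [2.904, -0.553, 0.786]
force: [-11.5, 3.5, 1.3]
opening: 0.0005
gripper_force: 6.2
```

play_rows:
  targets: [0.15,0,0,0,0.15,0,0,0]

```text
t: 26.22
tool_pos: [0.6493, -0.1155, 0.0834]
orientation: [2.905, -0.553, 0.782]
force: [-17.4, 5.4, 4.1]
opening: 0.0007
gripper_force: 9.1
```

The lever is at its stop, so I back off and look.

play_rows:
  targets: [-1,0,0.1,0,-2.5,0,0.2,0,-3.5,0,-1,0,-4,0,-4,0,-4,0,-8,0,-4,0,-12,0,-4,0,-16,0,-4,0,-17,0]

```text
t: 26.88
tool_pos: [0.5413, -0.0743, 0.222]
orientation: [2.897, -0.551, 0.812]
force: [0.9, 0.3, 1.0]
opening: 0.0003
gripper_force: 0.0
```

play_rows:
  targets: [0,0,-4,0,-4,0,-6,0,-8,0,-8,0,-8,0,-8,0,-8,0,-8,0]

```text
t: 27.3
tool_pos: [0.4482, -0.0328, 0.2405]
orientation: [2.903, -0.552, 0.776]
force: [-0.0, -0.6, 0.4]
opening: 0.0003
gripper_force: 0.0
```

Run:
```python
from h import *
s=read_state();print(s['t'],s['tool_pos'],s['force'])
a=cam('side','s7');b=cam('top','t7')
o=np.zeros((600,800,3),np.uint8)
o[:540,:440]=cv2.resize(a['image'][145:280,195:305,::-1],(440,540),interpolation=3)
o[:255,440:]=cv2.resize(b['image'][140:225,260:380,::-1],(360,255),interpolation=3)
o[255:600,440:]=cv2.resize(b['image'][130:275,145:296,::-1],(360,345),interpolation=3)
cv2.imwrite('pics/c8.png',o)
```

```text
27.3 [ 0.44821726 -0.03283433  0.24047192] [-0.00161668 -0.55751459  0.39218423]
```

View pics/c8.png

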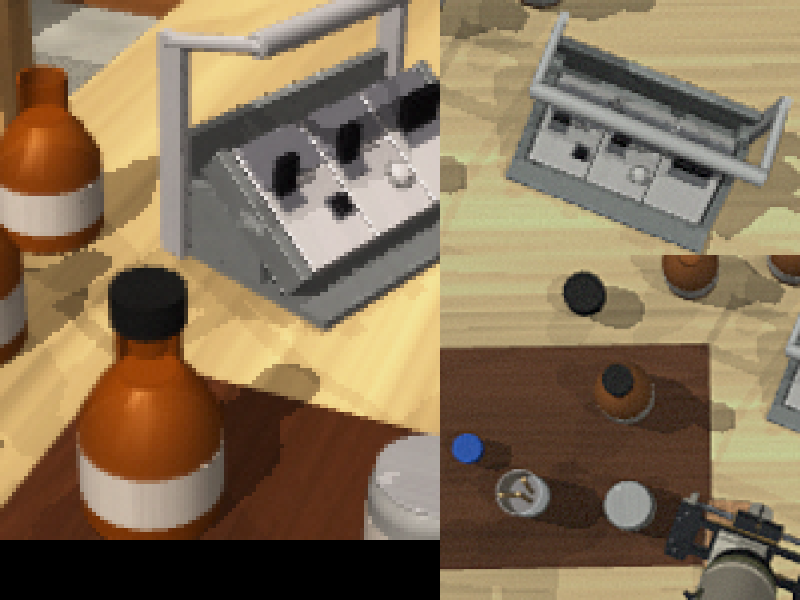

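The RCD lever is up at crop (287,172), lined up with the other two toggles, which are still on. The button is out at (341,204), the flask is stoppered and upright at (148,300), and the arm is clear. I hand the job in.

```bash
python3 -c "
from plant import workorder
print(workorder.close_job())"
```

```text
the job is handed in; nothing more can be done
None
```

The job is handed in at about 27 s of the 66 s allowed: the last pictures show the flask stoppered and upright, the earth-leakage lever up again after the test press and the other two switches still on; the hand-in call gave no verdict.

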